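Present a monitor-arm lever level above its cradle

ROBOT

A 6-joint arm with a two-finger parallel gripper is mounted at the origin on a cart in front of the work surface, level with it; the furniture and walls round the work are solid. World frame = base frame: x ahead of the robot, y to its left, z up, the work surface at z = 0. Lengths are in mm, angles in rad, forces in N, time in s.
With the tool pointing down it reaches from about 275 to 1000 mm from the base axis. Payload 8.4 kg.
Tool frame: the origin (TCP) lies at the very end of the fingers, on their centre line; the grasp point (between the pads) lies 19 mm behind it (r.tcp_to_grasp is the distance from the TCP to the grasp point, in mm); z points along the fingers, y is the line along which they close (so a half turn about z gives the same grasp; the last joint's range is limited). The gripper opens to 85 mm and grips with 20 to 120 N. Pads are 22 mm wide; open, the fingers measure 114 mm over their backs; the gripper's body (76 mm by 85 mm) begins 54 mm behind the grasp point. The pads swing forward as they close: fully open they stand 13 mm farther back than shut.
Start: joints at [-1.246, 0.353, 1.633, -0, 1.155, -0.002], TCP at [200.632, -591.924, 231.281] pointing down, gripper open.
Joint ranges: [-2.63, 2.63], [-0.92, 2.1], [0.06, 2.66], [-1.3, 4.44], [0, 2.69], [-3.02, 3.02]. Speed limits (rad/s): [2.22, 2.22, 2.79, 3.14, 3.14, 3.14].

INTERFACE

Orientations are given as [roll, pitch, yaw] about the fixed x, y, z axes, in that order (R = Rz(yaw) Ry(pitch) Rx(roll)).
In Python, from rig import r gives the robot as it stands. The module is installed in compiled form; this text tells all that it offers.
- The arm moves only by the tool play_rows, never from a script. Its argument "rows" is a list of rows, each an object with "dp": the shift along the tool's x, y, z in units of 40 mm (1.0 is 40 mm), a list of three; "turn": the turn, a rotation vector about the tool's x, y, z in units of 6 degrees (1.0 is 6 degrees), a list of three; "fingers": the closure, from 0 (fully open) to 1 (shut). In form: [{"dp": [tx, ty, tz], "turn": [wx, wy, wz], "fingers": fingers}, ...]. A call has 1 to 5 rows; each row shifts and turns the commanded pose from where the row before left it, along the tool's axes as they then stand; what a row does not reach is not made up. A row lasts 1/12 s, in which the tool goes at most 41.7 mm and 7.16 degrees, less where a joint would pass 70% of its speed; a pose out of reach is approached as far as the arm can. A call is refused whole if a number of a shift passes 1 or a number of a turn 1, either way. A call with a gripper value outside its range is refused whole. The fingers move at their own pace and stop on an object; "force" is the grip in N (left out, the last holds). Time passes only in rows, so rows that do not move let the fingers close. It gives the time, the measured TCP pose, the force, the opening and the grip force at its end, in the units of the state.
- r.sense(): the state, without advancing time (a new reading comes with each control period).
- r.grab_frame(name): name is "scene" or "top" or "wrist"; returns a dict with "pixels" (420x560x3 uint8, red, green, blue), "fx", "fy", "cx", "cy" (pixels), "pose" (4x4, takes a point from camera to world coordinates). Camera axes: x right, y down, z forward; pixel columns grow to the right and rows downward; lengths in mm; the calibration is good to about 2 mm. A picture is of the moment at which its call begins. There is no depth.
- r.sign_off(): hands the job in; it is judged then, once.
The state is a dict: "clock": time; "qpos": joint angles; "qvel": joint speeds; "joint_efforts": joint torques, N m; "eef_pos": TCP position; "tcp_rot": TCP orientation; "contact_force": force on the tool from outside, world axes, zero at the start; "wrist_torque": the same for the moment, N m; "opening": opening from 0.0 (shut) to 1.0 (fully open); "grasp_force": force on a finger pad.
Only numpy, scipy, OpenCV 4.12 (cv2) and the standard library are available. Lean on these libraries where they do the work, as an engineer would, in place of code of your own. Each camera call takes 0.05 s, during which the arm holds its last target. There are 200 camera calls.

TASK

Swing the cradle's clear frosted cover up by its orange bar until it rests on its stop, gently, neither flicking it nor letting it fall. Then pick up the lopsided monitor-arm lever by the yellow band that marks its balance point, and hold it level and still about 6 cm clear above the blue seats, hub over the large seat and small eye over the small one, ready to be lowered. Finish while still holding it there in the gripper, with the cover open and everything else left where it was.

Things in the scene. Friction and masses are not known exactly. Their poses are not given: they have to be found in the camera images.
- fixture: The cradle, fixed to the surface: grey base plate 170 x 260 x 10 mm with two blue seat blocks (74 mm and 44 mm square, tops 24 mm above the surface) and at its back two hinge posts for the clear frosted cover. Origin on the surface midway between the lines of the two ends; x points to the hinge side (away from the robot at yaw 0), y from the large seat to the small one, z up. It may stand left or right of the middle, the lever on the other side.
- hub_seat (a point): Centre of the large round recess (62 mm wide, 10 mm deep), at the level of its block's top; 90 mm from the fixture origin toward -y of the fixture.
- eye_seat (a point): Centre of the small round recess (30 mm wide, 10 mm deep), at the level of its block's top; 100 mm from the fixture origin toward +y of the fixture.
- cover (a joint): Hinge of the clear frosted cover in rad: 0 shut (level), 1.85 on its stop, leaning back beyond upright, where it stays by its own weight; below about 1.45 it falls shut if let go. The cover weighs 0.16 kg and swings freely. It is a panel 206 mm wide that ends 136 mm from the hinge; 72 mm above the surface when shut.
- cover_bar (a point): Middle of the orange grip bar in front of the cover, parallel to the hinge (fixture y), 180 mm from the hinge axis in the plane of the cover; round, 12 mm thick, 98 mm free between its two side arms, 38 mm free between bar and cover edge. It can turn between gripper pads that pinch it lightly, so the gripper may stay pointing down all the way. When shut it is 72 mm above the surface, with nothing under it but the surface.
- cover_hinge (a point): Middle of the hinge axis, 95 mm from the fixture origin toward +x and 72 mm above the surface; the axis runs along fixture y, the cover opens by rising on the robot's side and swinging away from the robot.
- lever: The loose monitor-arm lever, 0.4 to 0.75 kg: an aluminium bar 22 mm wide and 24 mm high between a heavy dark hub (56 mm across, 50 mm tall) and a small dark eye (26 mm across, 50 mm tall), 231 mm long over all, lying flat on hub and eye so that the bar spans 16 to 40 mm above the surface. Origin at its underside, 90 mm from the hub axis on the line to the eye; x points from hub to eye, z up.
- lever_balance (a point): Balance point of the lever (centre of mass), at the middle of the bar's width and height, 53 mm from the hub axis toward the eye and 28 mm above the lever's underside; a yellow band 12 mm wide runs round the bar here. Axes as the lever's.
- lever_hub (a point): Centre of the hub's underside, 90 mm from the lever origin toward -x of the lever.
- lever_eye (a point): Centre of the eye's underside, 100 mm from the lever origin toward +x of the lever.
- basket: Bystander: round wicker basket, 141 x 145 x 87 mm; origin under its centre.
- glue_stick: Bystander: yellow and red glue stick lying down, 23 x 103 mm; origin under its centre.
- pot_red: Bystander: small paint pot with a dark red band, 36 mm across, 38 mm tall; origin under its centre.
- marker: Bystander: white and red marker pen lying down, 17 x 135 x 16 mm; origin under its centre.
- eraser: Bystander: white eraser in a blue sleeve, 20 x 42 x 12 mm; origin under its centre.

How it is judged:
By the outcome, as a careful person would: the job done as asked, in the order asked, and still so for the second after the job is handed in, while the arm keeps its last pose, push and grip.
It also fails if it takes over 64 s, if anything falls off the work surface, if the arm or the gripper's body presses on something with over 40 N, if the wrist force passes 120 N, or if a joint passes its speed limit or range.

## Working session

There is one attempt and no reset: what is moved stays moved. The work goes in short steps, Python scripts to look and compute and a tool call to move; the robot and the scene stay as the last step left them, time stands still between calls to the robot, and variables do not carry over. Pictures are saved under pics/ and viewed, at most 10 in all, crops included, and the job is handed in when it is done.

Besides the shell and the picture viewer there is one more tool, called after "Request:" as name(argument=value, ...) on one line, values as JSON. play_rows: Moves the arm, as the interface text tells. Its arguments: {"type":"object","properties":{"rows":{"type":"array"},"force":{"type":"number"}},"required":["rows"]}

```bash
mkdir -p pics; cat > h.py <<'E'
import numpy as np, cv2
from rig import r
from scipy.spatial.transform import Rotation as Ro
def snap(n,f):
    d=r.grab_frame(n); cv2.imwrite('pics/'+f,d['pixels'][:,:,::-1]); return d
def ray(d,u,v,z):
    P=np.array(d['pose']); k=P[:3,:3]@np.array([(u-d['cx'])/d['fx'],(v-d['cy'])/d['fy'],1.]); o=P[:3,3]
    return o+k*(z-o[2])/k[2]
def proj(d,p):
    P=np.array(d['pose']); c=P[:3,:3].T@(np.array(p,float)-P[:3,3]); return np.array([d['fx']*c[0]/c[2]+d['cx'],d['fy']*c[1]/c[2]+d['cy']])
E
python3 - <<'E'
from h import *
a=snap('top','top0.png'); b=snap('scene','scene0.png')
cv2.imwrite('pics/both.png',np.vstack([a['pixels'],b['pixels']])[:,:,::-1]) if 0 else None
for d in (a,b): print(np.round(d['pose'],3).tolist(),d['fx'],d['cx'],d['cy'])
print(r.sense())
E
```

```text
[[-0.013, -0.996, 0.092, 407.068], [-1.0, 0.015, 0.023, -17.162], [-0.025, -0.092, -0.995, 1235.857], [0.0, 0.0, 0.0, 1.0]] 405.52231928907395 280.02715878156204 201.6736500613719
[[-0.809, -0.268, 0.523, -186.035], [-0.588, 0.352, -0.729, 1015.646], [0.012, -0.897, -0.442, 699.734], [0.0, 0.0, 0.0, 1.0]] 498.60476861818665 282.46455171972025 217.93831477859794
{'clock': 0.1, 'qpos': array([-1.24640251e+00,  3.53590767e-01,  1.63405062e+00,  4.26129273e-06,
        1.15519666e+00, -2.43975397e-03]), 'qvel': array([-0.00027513, -0.00034113, -0.00109461,  0.00181252, -0.0013587 ,
        0.00111586]), 'joint_efforts': array([-6.92785088e-04, -6.06353831e+01, -3.42820394e+01, -1.09305913e-05,
        3.99096723e-03, -1.75850555e-06]), 'eef_pos': array([ 200.49700255, -591.52272453,  230.63324802]), 'tcp_rot': array([-3.14034728e+00, -6.93483121e-06,  3.26831842e-01]), 'contact_force': array([0.50818724, 0.22928349, 0.41458651]), 'wrist_torque': array([-0.02815081,  0.02666001, -0.01142933]), 'grasp_force': 0.0, 'opening': 1.0013002180560744}
```

View pics/top0.png

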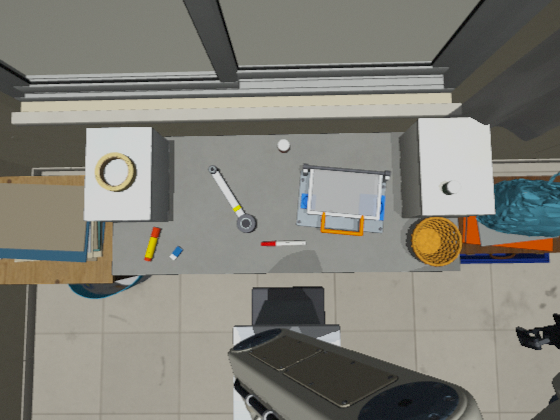

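View pics/scene0.png

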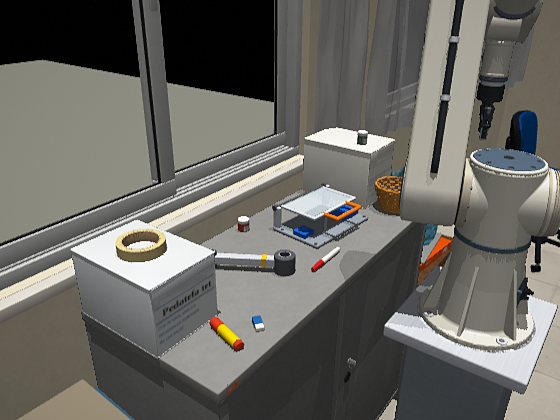

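The top view shows the cradle around (342,198) with the orange bar near (342,230). The lever hub is at (247,223), the eye at (213,169) and the yellow band at (238,210). In the scene view the cover is shut and the bar is at (343,211). The boxes at the left and right, and the window behind, need clearance.

```bash
python3 - <<'E'
from h import *
a=r.grab_frame('top'); hsv=cv2.cvtColor(a['pixels'],cv2.COLOR_RGB2HSV)
def comp(lo,hi,box):
    m=cv2.inRange(hsv,lo,hi); k=np.zeros_like(m); x0,y0,x1,y1=box; k[y0:y1,x0:x1]=m[y0:y1,x0:x1]
    ys,xs=np.nonzero(k); return np.c_[xs,ys]
o=comp((8,150,120),(22,255,255),(300,190,390,250))
print('orange',len(o),o.min(0),o.max(0))
rect=cv2.minAreaRect(o.astype(np.float32)); print(rect)
W=np.array([ray(a,u,v,72)[:2] for u,v in o])
# bar pixels = lower rows: front edge
f=np.array([[x,o[o[:,0]==x,1].max()] for x in range(o[:,0].min()+4,o[:,0].max()-3)])
print(f.T.tolist())
Wf=np.array([ray(a,u,v,72)[:2] for u,v in f]); p=np.polyfit(Wf[:,1],Wf[:,0],1); print('front edge x(y)',p, Wf.min(0),Wf.max(0))
print('orange y range',W.min(0),W.max(0))
y=comp((23,120,120),(35,255,255),(215,180,260,230)); print('yellow',len(y),y.mean(0),ray(a,*y.mean(0),40))
b=comp((100,120,80),(125,255,255),(290,180,395,230))
for s,e in ((290,330),(340,395)):
    q=b[(b[:,0]>=s)&(b[:,0]<e)]; print('blue',len(q),q.min(0),q.max(0),ray(a,*q.mean(0),24))
for n,uv,z in(('hub',(247,223),50),('eye',(213,169),50),('postL',(303,166),72),('postR',(389,171),72)): print(n,ray(a,*uv,z))
d=a['pixels'][150:245,190:400]; cv2.imwrite('pics/crop.png',cv2.resize(d,None,fx=3.8,fy=3.8,interpolation=cv2.INTER_CUBIC)[:,:,::-1])
E
```

```text
orange 281 [321 212] [363 235]
((341.80694580078125, 223.9307098388672), (42.38858413696289, 20.000247955322266), 5.710592269897461)
[[325, 326, 327, 328, 329, 330, 331, 332, 333, 334, 335, 336, 337, 338, 339, 340, 341, 342, 343, 344, 345, 346, 347, 348, 349, 350, 351, 352, 353, 354, 355, 356, 357, 358, 359], [232, 232, 232, 232, 232, 232, 232, 233, 233, 233, 233, 233, 233, 233, 233, 233, 233, 233, 234, 234, 234, 234, 234, 234, 234, 234, 234, 234, 234, 235, 235, 235, 235, 235, 235]]
front edge x(y) [1.08565829e-01 4.39246371e+02] [ 416.24864604 -213.56996775] [ 426.08969887 -117.1887211 ]
orange y range [ 416.13378461 -226.5474705 ] [ 483.38101491 -105.85665033]
yellow 32 [236.625   207.84375] [501.63695176 139.85622963  40.        ]
blue 89 [301 194] [307 208] [521.36475773 -60.19747208  24.        ]
blue 91 [380 195] [384 220] [ 497.1617895  -292.58332295   24.        ]
hub [455.85763507 108.21572928  50.        ]
eye [617.69048264 208.56349231  50.        ]
postL [617.98954251 -57.96886674  72.        ]
postR [ 598.99646081 -305.4204694    72.        ]
```

View pics/crop.png

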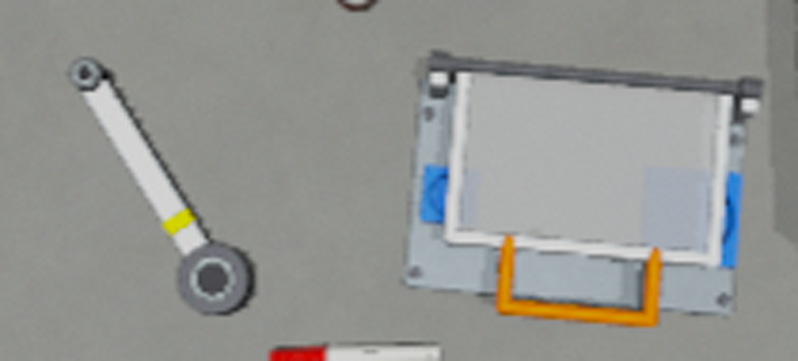

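The crop agrees with the measurements. The hub-to-eye distance comes out at 190 mm, and the bar-to-posts distance at about 180 mm, giving a fixture yaw of about -0.10. I'll go above the bar at about (427,-166).

Request:
play_rows(rows=[{"dp":[0.586,-0.551,0],"turn":[0,0,0],"fingers":0},{"dp":[0.586,-0.551,0],"turn":[0,0,0],"fingers":0},{"dp":[0.586,-0.551,0],"turn":[0,0,0],"fingers":0},{"dp":[0.586,-0.551,0],"turn":[0,0,0],"fingers":0},{"dp":[0.586,-0.551,0],"turn":[0,0,0],"fingers":0}])

```text
clock: 0.57
eef_pos: [276.6, -448.4, 231.0]
tcp_rot: [-3.141, -0.0, 0.326]
contact_force: [0.2, -1.2, 0.1]
opening: 1.001
grasp_force: 0.0
```

Request:
play_rows(rows=[{"dp":[0.586,-0.551,0],"turn":[0,0,0],"fingers":0},{"dp":[0.586,-0.551,0],"turn":[0,0,0],"fingers":0},{"dp":[0.586,-0.551,0],"turn":[0,0,0],"fingers":0},{"dp":[0.586,-0.551,0],"turn":[0,0,0],"fingers":0},{"dp":[0.586,-0.551,0],"turn":[0,0,0],"fingers":0}])

```text
clock: 0.98
eef_pos: [352.2, -306.4, 231.2]
tcp_rot: [-3.141, 0.0, 0.327]
contact_force: [0.4, 0.1, 0.4]
opening: 0.994
grasp_force: 0.0
```

Request:
play_rows(rows=[{"dp":[0.586,-0.551,0],"turn":[0,0,0],"fingers":0},{"dp":[0.586,-0.551,0],"turn":[0,0,0],"fingers":0},{"dp":[0.586,-0.551,0],"turn":[0,0,0],"fingers":0},{"dp":[0.586,-0.551,0],"turn":[0,0,0],"fingers":0},{"dp":[0.586,-0.551,0],"turn":[0,0,0],"fingers":0}])

```text
clock: 1.4
eef_pos: [427.8, -164.4, 231.3]
tcp_rot: [3.142, -0.0, 0.327]
contact_force: [-0.3, -0.3, -0.0]
opening: 1.003
grasp_force: 0.0
```

Request:
play_rows(rows=[{"dp":[0,0,0],"turn":[0,0,-0.9],"fingers":0},{"dp":[0,0,0],"turn":[0,0,-0.9],"fingers":0},{"dp":[0,0,0],"turn":[0,0,-0.9],"fingers":0},{"dp":[0,0,0],"turn":[0,0,-0.9],"fingers":0},{"dp":[0,0,0],"turn":[0,0,-0.9],"fingers":0}])

```text
clock: 1.82
eef_pos: [427.4, -165.7, 231.1]
tcp_rot: [-3.141, 0.0, 0.803]
contact_force: [-0.3, 0.5, -0.3]
opening: 0.997
grasp_force: 0.0
```

Request:
play_rows(rows=[{"dp":[0,0,0],"turn":[0,0,-0.9],"fingers":0.3},{"dp":[0,0,0],"turn":[0,0,-0.9],"fingers":0.5},{"dp":[0,0,0],"turn":[0,0,-0.9],"fingers":0.5},{"dp":[0,0,0],"turn":[0,0,-0.9],"fingers":0.5},{"dp":[0,0,0],"turn":[0,0,-0.9],"fingers":0.5}])

```text
clock: 2.23
eef_pos: [427.3, -165.9, 231.1]
tcp_rot: [-3.141, -0.0, 1.274]
contact_force: [-0.3, -0.2, -0.6]
opening: 0.5
grasp_force: 0.0
```

Request:
play_rows(rows=[{"dp":[0,0,0],"turn":[0,0,-0.9],"fingers":0.5},{"dp":[0,0,0],"turn":[0,0,-0.9],"fingers":0.5},{"dp":[0,0,0],"turn":[0,0,-0.1],"fingers":0.5},{"dp":[0,0,0],"turn":[0,0,0],"fingers":0.5}])

```text
clock: 2.57
eef_pos: [427.3, -165.9, 231.2]
tcp_rot: [-3.141, -0.0, 1.466]
contact_force: [-0.2, -0.1, -0.1]
opening: 0.503
grasp_force: 0.0
```

```bash
python3 - <<'E'
from h import *
w=snap('wrist','w1.png'); hsv=cv2.cvtColor(w['pixels'],cv2.COLOR_RGB2HSV)
m=cv2.inRange(hsv,(8,150,120),(22,255,255)); print(cv2.connectedComponentsWithStats(m)[2][:4])
print(np.round(w['pose'],3).tolist(), proj(w,[427.3,-165.9,72]))
ys,xs=np.nonzero(m); W=np.array([ray(w,u,v,72)[:2] for u,v in zip(xs,ys)])
# bar pixels: within 20 mm of expected line; take central columns in world y
s=(abs(W[:,1]+166)<40)&(abs(W[:,0]-427)<30); p=np.polyfit(W[s,1],W[s,0],1); print('bar',p,np.polyval(p,-166),'thick',np.ptp(W[s&(abs(W[:,1]+166)<2),0]),W.min(0),W.max(0))
E
```

```text
[[     0      0    560    420 235181]
 [   266    143      2      4      4]
 [   272    148      1      1      1]
 [   266    150      2      5      5]]
[[0.995, -0.098, -0.035, 434.522], [-0.104, -0.94, -0.326, -81.314], [-0.001, 0.327, -0.945, 373.839], [0.0, 0.0, 0.0, 1.0]] [275.0462579  195.34086607]Traceback (most recent call last):
  File "<stdin>", line 7, in <module>
    return _methods._ptp(a, axis=axis, out=out, **kwargs)
           ~~~~~~~~~~~~~^^^^^^^^^^^^^^^^^^^^^^^^^^^^^^^^^
    umr_maximum(a, axis, None, out, keepdims),
    ~~~~~~~~~~~^^^^^^^^^^^^^^^^^^^^^^^^^^^^^^
ValueError: zero-size array to reduction operation maximum which has no identity
```

View pics/w1.png

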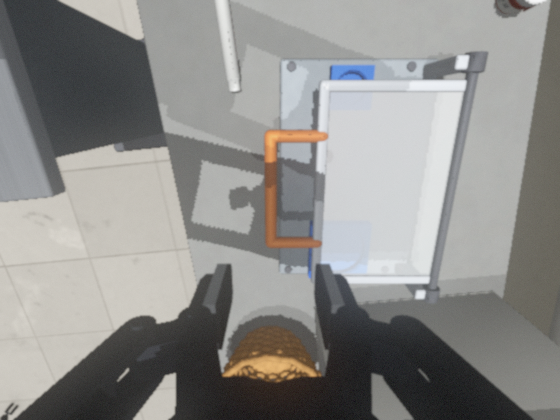

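The bar runs down column ~271, rows 133 to 243, with the open fingers below at (218,300) and (330,300). The hinge rod goes from (475,62) to (435,292).

```bash
python3 - <<'E'
from h import *
w=r.grab_frame('wrist'); hsv=cv2.cvtColor(w['pixels'],cv2.COLOR_RGB2HSV)
m=cv2.inRange(hsv,(3,140,80),(22,255,255)); ys,xs=np.nonzero(m); k=(ys>120)&(ys<255)&(xs>255)&(xs<335); ys,xs=ys[k],xs[k]
W=np.array([ray(w,u,v,72)[:2] for u,v in zip(xs,ys)])
print(W.min(0),W.max(0)); 
c=[]
for v in range(150,232,4):
    q=xs[(ys==v)&(xs<290)]; c.append([(q.min()+q.max())/2,v,q.max()-q.min()+1])
c=np.array(c); B=np.array([ray(w,u,v,72)[:2] for u,v,_ in c]); p=np.polyfit(B[:,1],B[:,0],1)
ym=(W[:,1].min()+W[:,1].max())/2; print('bar slope',p,'mid',np.polyval(p,ym),ym,'px w',c[:,2].mean())
for uv in((475,62),(435,292)): print('hinge',ray(w,*uv,72))
E
```

```text
[ 413.48695297 -222.21939199] [ 459.54922535 -102.71756041]Traceback (most recent call last):
  File "<stdin>", line 8, in <module>
    return umr_minimum(a, axis, None, out, keepdims, initial, where)
ValueError: zero-size array to reduction operation minimum which has no identity
```

```bash
python3 - <<'E'
from h import *
w=r.grab_frame('wrist'); hsv=cv2.cvtColor(w['pixels'],cv2.COLOR_RGB2HSV)
m=cv2.inRange(hsv,(3,140,40),(22,255,255)); ys,xs=np.nonzero(m); k=(ys>120)&(ys<255)&(xs>255)&(xs<335); ys,xs=ys[k],xs[k]
W=np.array([ray(w,u,v,72)[:2] for u,v in zip(xs,ys)])
c=[]
for v in range(145,235,3):
    q=xs[(ys==v)&(xs<290)]
    if len(q)>5: c.append([(q.min()+q.max())/2,v,q.max()-q.min()+1])
c=np.array(c); B=np.array([ray(w,u,v,72)[:2] for u,v,_ in c]); p=np.polyfit(B[:,1],B[:,0],1)
ym=(W[:,1].min()+W[:,1].max())/2; print('bar slope',p,'mid',np.polyval(p,ym),ym,'px w',c[:,2].mean(),len(c))
for uv in((475,62),(435,292)): print('hinge',ray(w,*uv,72))
E
```

```text
bar slope [1.09789844e-01 4.40519807e+02] mid 422.6920079603067 -162.38112831589052 px w 8.0 21
hinge [615.28154259 -63.10717548  72.        ]
hinge [ 595.59245321 -297.62144402   72.        ]
```

Request:
play_rows(rows=[{"dp":[0.03,-0.06,0.5],"turn":[0,0,0],"fingers":0.65},{"dp":[0,0,0.5],"turn":[0,0,0],"fingers":0.65},{"dp":[0,0,0.5],"turn":[0,0,0],"fingers":0.65},{"dp":[0,0,0.5],"turn":[0,0,0],"fingers":0.65},{"dp":[0,0,0.3],"turn":[0,0,0],"fingers":0.65}])

```text
clock: 3.13
eef_pos: [424.4, -164.2, 137.6]
tcp_rot: [-3.14, -0.0, 1.466]
contact_force: [0.0, 0.4, -0.1]
opening: 0.35
grasp_force: 0.0
```

```bash
python3 - <<'E'
from h import *
w=snap('wrist','w2.png'); hsv=cv2.cvtColor(w['pixels'],cv2.COLOR_RGB2HSV)
m=cv2.inRange(hsv,(3,140,40),(22,255,255)); ys,xs=np.nonzero(m)
print(proj(w,[425,-164.5,72]),proj(w,[425,-164.5,160]))
for v in range(60,330,15):
    q=xs[(ys==v)]; q=q[(q>200)&(q<330)]
    if len(q)>5: print(v,q.min(),q.max(),ray(w,(q.min()+q.max())/2,v,72)[:2])
E
```

```text
[276.78682937 230.68933833] [278.45458023 303.60073666]
150 266 328 [ 444.15133154 -108.32896884]
165 266 281 [ 427.58100516 -116.66223113]
180 268 278 [ 426.17024705 -126.90062205]
195 268 278 [ 425.06001348 -137.51159885]
210 271 278 [ 424.97077193 -148.5868038 ]
225 269 280 [ 423.8024473  -159.92666406]
240 268 280 [ 422.2288388  -171.62081531]
255 267 280 [ 420.59986038 -183.72644385]
270 268 280 [ 419.66849854 -196.34353363]
285 268 279 [ 417.93344152 -209.34133765]
```

View pics/w2.png

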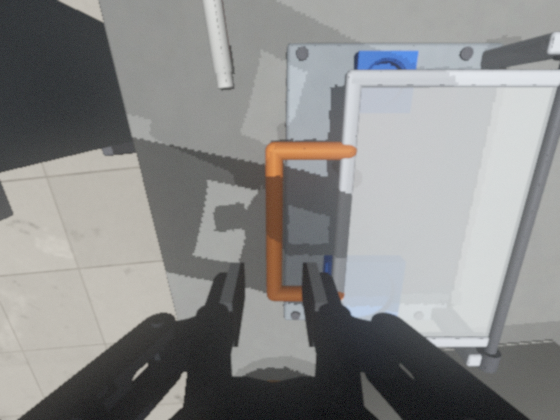

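The bar (column 274) lies between the two fingertips (232 and 312), and its slope matches the tool yaw. I'll go down and pinch lightly.

Request:
play_rows(rows=[{"dp":[0.06,-0.02,0.45],"turn":[0,0,0],"fingers":0.65},{"dp":[0,0,0.45],"turn":[0,0,0],"fingers":0.65},{"dp":[0,0,0.45],"turn":[0,0,0],"fingers":0.65},{"dp":[0,0,0.45],"turn":[0,0,0],"fingers":0.65},{"dp":[0,0,0.32],"turn":[0,0,0],"fingers":0.65}], force=20)

```text
clock: 3.6
eef_pos: [424.6, -162.0, 53.7]
tcp_rot: [-3.141, -0.0, 1.467]
contact_force: [-1.1, -0.0, -0.5]
opening: 0.352
grasp_force: 0.0
```

Request:
play_rows(rows=[{"dp":[0,0,0],"turn":[0,0,0],"fingers":0.75},{"dp":[0,0,0],"turn":[0,0,0],"fingers":0.85},{"dp":[0,0,0],"turn":[0,0,0],"fingers":0.95},{"dp":[0,0,0],"turn":[0,0,0],"fingers":1},{"dp":[0,0,0],"turn":[0,0,0],"fingers":1}], force=20)

```text
clock: 4.02
eef_pos: [425.0, -162.1, 55.3]
tcp_rot: [3.141, 0.0, 1.468]
contact_force: [-1.1, 1.3, -0.9]
opening: 0.132
grasp_force: 20.6
```

```bash
python3 - <<'E'
import numpy as np
s=np.linspace(0,1,51); th=1.85*(0.5*s+0.5*(3*s**2-2*s**3))
P=np.round(np.c_[180*(1-np.cos(th)),-180*np.sin(th)]/40,2); D=np.diff(P,axis=0)
for i in range(0,50,5): print(round(th[i+5],2),[[float(round(x,2)) for x in d] for d in D[i:i+5]])
E
```

```text
0.12 [[0.0, -0.09], [0.0, -0.1], [0.01, -0.1], [0.01, -0.12], [0.01, -0.12]]
0.28 [[0.02, -0.13], [0.02, -0.14], [0.03, -0.14], [0.04, -0.15], [0.04, -0.16]]
0.48 [[0.05, -0.16], [0.05, -0.16], [0.07, -0.16], [0.07, -0.17], [0.08, -0.17]]
0.7 [[0.09, -0.16], [0.1, -0.17], [0.11, -0.16], [0.12, -0.17], [0.13, -0.15]]
0.92 [[0.13, -0.16], [0.14, -0.15], [0.15, -0.14], [0.16, -0.13], [0.16, -0.13]]
1.15 [[0.17, -0.13], [0.17, -0.11], [0.18, -0.1], [0.19, -0.1], [0.18, -0.09]]
1.37 [[0.19, -0.07], [0.18, -0.07], [0.19, -0.06], [0.19, -0.05], [0.18, -0.04]]
1.57 [[0.19, -0.03], [0.18, -0.03], [0.17, -0.02], [0.17, -0.01], [0.17, 0.0]]
1.73 [[0.16, 0.0], [0.15, 0.01], [0.15, 0.01], [0.14, 0.02], [0.13, 0.02]]
1.85 [[0.12, 0.02], [0.12, 0.02], [0.1, 0.03], [0.1, 0.02], [0.08, 0.02]]
```

Request:
play_rows(rows=[{"dp":[0,0,-0.09],"turn":[0,0,0],"fingers":1},{"dp":[0,0,-0.1],"turn":[0,0,0],"fingers":1},{"dp":[0,0.01,-0.1],"turn":[0,0,0],"fingers":1},{"dp":[0,0.01,-0.12],"turn":[0,0,0],"fingers":1},{"dp":[0,0.01,-0.12],"turn":[0,0,0],"fingers":1}])

```text
clock: 4.43
eef_pos: [426.2, -162.2, 76.4]
tcp_rot: [3.141, 0.0, 1.468]
contact_force: [1.7, 1.2, -1.3]
opening: 0.128
grasp_force: 20.3
```

Request:
play_rows(rows=[{"dp":[0,0.02,-0.13],"turn":[0,0,0],"fingers":1},{"dp":[0,0.02,-0.14],"turn":[0,0,0],"fingers":1},{"dp":[0,0.03,-0.14],"turn":[0,0,0],"fingers":1},{"dp":[0,0.04,-0.15],"turn":[0,0,0],"fingers":1},{"dp":[0,0.04,-0.16],"turn":[0,0,0],"fingers":1}])

```text
clock: 4.85
eef_pos: [431.6, -162.8, 105.0]
tcp_rot: [-3.141, -0.0, 1.468]
contact_force: [1.2, -0.1, -2.0]
opening: 0.128
grasp_force: 19.9
```

Request:
play_rows(rows=[{"dp":[0,0.05,-0.16],"turn":[0,0,0],"fingers":1},{"dp":[0,0.05,-0.16],"turn":[0,0,0],"fingers":1},{"dp":[0,0.07,-0.16],"turn":[0,0,0],"fingers":1},{"dp":[0,0.07,-0.17],"turn":[0,0,0],"fingers":1},{"dp":[0,0.08,-0.17],"turn":[0,0,0],"fingers":1}])

```text
clock: 5.27
eef_pos: [443.9, -164.0, 137.7]
tcp_rot: [-3.14, -0.0, 1.468]
contact_force: [-5.5, -0.2, 0.5]
opening: 0.131
grasp_force: 19.7
```

Request:
play_rows(rows=[{"dp":[0,0.09,-0.16],"turn":[0,0,0],"fingers":1},{"dp":[0,0.1,-0.17],"turn":[0,0,0],"fingers":1},{"dp":[0,0.11,-0.16],"turn":[0,0,0],"fingers":1},{"dp":[0,0.12,-0.17],"turn":[0,0,0],"fingers":1},{"dp":[0,0.13,-0.15],"turn":[0,0,0],"fingers":1}])

```text
clock: 5.68
eef_pos: [463.8, -166.0, 170.1]
tcp_rot: [-3.135, -0.0, 1.469]
contact_force: [-17.0, -1.6, 11.0]
opening: 0.132
grasp_force: 20.4
```

Request:
play_rows(rows=[{"dp":[0,0.13,-0.16],"turn":[0,0,0],"fingers":1},{"dp":[0,0.14,-0.15],"turn":[0,0,0],"fingers":1},{"dp":[0,0.15,-0.14],"turn":[0,0,0],"fingers":1},{"dp":[0,0.16,-0.13],"turn":[0,0,0],"fingers":1},{"dp":[0,0.16,-0.13],"turn":[0,0,0],"fingers":1}])

```text
clock: 6.1
eef_pos: [493.4, -169.1, 199.4]
tcp_rot: [-3.136, -0.0, 1.468]
contact_force: [-17.4, 0.4, 20.5]
opening: 0.128
grasp_force: 21.4
```

Request:
play_rows(rows=[{"dp":[0,0.17,-0.13],"turn":[0,0,0],"fingers":1},{"dp":[0,0.17,-0.11],"turn":[0,0,0],"fingers":1},{"dp":[0,0.18,-0.1],"turn":[0,0,0],"fingers":1},{"dp":[0,0.19,-0.1],"turn":[0,0,0],"fingers":1},{"dp":[0,0.18,-0.09],"turn":[0,0,0],"fingers":1}])

```text
clock: 6.52
eef_pos: [531.9, -173.2, 221.4]
tcp_rot: [3.141, 0.0, 1.468]
contact_force: [-5.1, 0.8, 7.0]
opening: 0.124
grasp_force: 20.5
```

Request:
play_rows(rows=[{"dp":[0,0.19,-0.07],"turn":[0,0,0],"fingers":1},{"dp":[0,0.18,-0.07],"turn":[0,0,0],"fingers":1},{"dp":[0,0.19,-0.06],"turn":[0,0,0],"fingers":1},{"dp":[0,0.19,-0.05],"turn":[0,0,0],"fingers":1},{"dp":[0,0.18,-0.04],"turn":[0,0,0],"fingers":1}])

```text
clock: 6.93
eef_pos: [569.5, -177.1, 232.0]
tcp_rot: [3.14, 0.0, 1.468]
contact_force: [-3.1, -0.8, 5.6]
opening: 0.132
grasp_force: 20.8
```

Request:
play_rows(rows=[{"dp":[0,0.19,-0.03],"turn":[0,0,0],"fingers":1},{"dp":[0,0.18,-0.03],"turn":[0,0,0],"fingers":1},{"dp":[0,0.17,-0.02],"turn":[0,0,0],"fingers":1},{"dp":[0,0.17,-0.01],"turn":[0,0,0],"fingers":1},{"dp":[0,0.17,0],"turn":[0,0,0],"fingers":1}])

```text
clock: 7.35
eef_pos: [604.0, -180.6, 234.4]
tcp_rot: [-3.142, 0.0, 1.468]
contact_force: [-1.3, -2.0, -0.6]
opening: 0.129
grasp_force: 21.1
```

Request:
play_rows(rows=[{"dp":[0,0.16,0],"turn":[0,0,0],"fingers":1},{"dp":[0,0.15,0.01],"turn":[0,0,0],"fingers":1},{"dp":[0,0.15,0.01],"turn":[0,0,0],"fingers":1},{"dp":[0,0.14,0.02],"turn":[0,0,0],"fingers":1},{"dp":[0,0.13,0.02],"turn":[0,0,0],"fingers":1}])

```text
clock: 7.77
eef_pos: [633.0, -183.5, 232.0]
tcp_rot: [3.141, 0.0, 1.468]
contact_force: [-1.1, -2.1, -2.2]
opening: 0.133
grasp_force: 20.8
```

Request:
play_rows(rows=[{"dp":[0,0.12,0.02],"turn":[0,0,0],"fingers":1},{"dp":[0,0.12,0.02],"turn":[0,0,0],"fingers":1},{"dp":[0,0.09,0.02],"turn":[0,0,0],"fingers":1},{"dp":[0,0.07,0.02],"turn":[0,0,0],"fingers":1},{"dp":[0,0.04,0.01],"turn":[0,0,0],"fingers":1}])

```text
clock: 8.18
eef_pos: [650.2, -185.3, 228.3]
tcp_rot: [-3.142, -0.0, 1.468]
contact_force: [-1.7, -2.3, 0.3]
opening: 0.131
grasp_force: 21.1
```

Request:
play_rows(rows=[{"dp":[0,0.04,0.01],"turn":[0,0,0],"fingers":1},{"dp":[0,0.03,0.01],"turn":[0,0,0],"fingers":1},{"dp":[0,0.03,0.01],"turn":[0,0,0],"fingers":1},{"dp":[0,0,0],"turn":[0,0,0],"fingers":1}])

```text
clock: 8.52
eef_pos: [653.4, -185.6, 227.5]
tcp_rot: [-3.141, -0.0, 1.468]
contact_force: [-3.7, -0.8, 2.6]
opening: 0.129
grasp_force: 21.3
```

Request:
play_rows(rows=[{"dp":[0,0.02,0],"turn":[0,0,0],"fingers":0.85},{"dp":[0,0,0],"turn":[0,0,0],"fingers":0.8},{"dp":[0,0,0],"turn":[0,0,0],"fingers":0.7},{"dp":[0,0,0],"turn":[0,0,0],"fingers":0.65},{"dp":[0,0,-0.1],"turn":[0,0,0],"fingers":0.65}])

```text
clock: 8.93
eef_pos: [654.5, -185.4, 230.6]
tcp_rot: [-3.141, -0.0, 1.468]
contact_force: [-0.4, 0.4, 0.7]
opening: 0.355
grasp_force: 0.0
```

Request:
play_rows(rows=[{"dp":[0,0,-0.3],"turn":[0,0,0],"fingers":0.65},{"dp":[0,0,-0.4],"turn":[0,0,0],"fingers":0.65},{"dp":[0,0,-0.4],"turn":[0,0,0],"fingers":0.65},{"dp":[0,0,-0.4],"turn":[0,0,0],"fingers":0.65},{"dp":[0,0,-0.2],"turn":[0,0,0],"fingers":0.65}])

```text
clock: 9.35
eef_pos: [655.7, -185.9, 302.7]
tcp_rot: [3.138, 0.001, 1.468]
contact_force: [0.2, -0.3, 0.7]
opening: 0.352
grasp_force: 0.0
```

```bash
python3 - <<'E'
from h import *
b=snap('scene','scene1.png')
E
```

```text
(no output)
```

View pics/scene1.png

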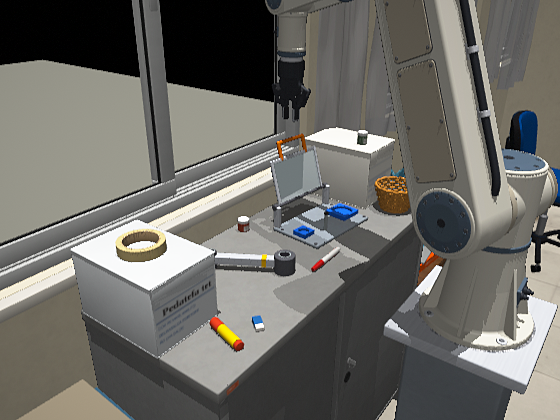

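The cover rests open, with the bar up at (291,145), and both blue seats are free at (303,232) and (345,211). Next I go above the lever.

Request:
play_rows(rows=[{"dp":[0.763,-0.468,0],"turn":[0,0,0],"fingers":0.3},{"dp":[0.763,-0.468,0],"turn":[0,0,0],"fingers":0.3},{"dp":[0.763,-0.468,0],"turn":[0,0,0],"fingers":0.3},{"dp":[0.763,-0.468,0],"turn":[0,0,0],"fingers":0.3},{"dp":[0.763,-0.468,0],"turn":[0,0,0],"fingers":0.3}])

```text
clock: 9.82
eef_pos: [576.0, -23.1, 299.0]
tcp_rot: [-3.141, -0.0, 1.468]
contact_force: [-0.2, 0.1, 0.3]
opening: 0.701
grasp_force: 0.0
```

Request:
play_rows(rows=[{"dp":[0.763,-0.468,0],"turn":[0,0,0],"fingers":0.3},{"dp":[0.763,-0.468,0],"turn":[0,0,0],"fingers":0.3},{"dp":[0.763,-0.468,0],"turn":[0,0,0],"fingers":0.3},{"dp":[0.763,-0.468,0],"turn":[0,0,0],"fingers":0.3},{"dp":[0.763,-0.468,0],"turn":[0,0,0],"fingers":0.3}])

```text
clock: 10.23
eef_pos: [498.5, 138.4, 299.2]
tcp_rot: [3.142, -0.0, 1.468]
contact_force: [0.6, 0.4, -0.4]
opening: 0.698
grasp_force: 0.0
```

Request:
play_rows(rows=[{"dp":[0,0,0.2],"turn":[0,0,0.872],"fingers":0.3},{"dp":[0,0,0.4],"turn":[0,0,0.872],"fingers":0.3},{"dp":[0,0,0.4],"turn":[0,0,0.872],"fingers":0.3},{"dp":[0,0,0.4],"turn":[0,0,0.872],"fingers":0.3},{"dp":[0,0,0.4],"turn":[0,0,0.872],"fingers":0.3}])

```text
clock: 10.65
eef_pos: [499.4, 137.2, 226.5]
tcp_rot: [3.142, -0.0, 1.008]
contact_force: [0.1, -0.0, -0.2]
opening: 0.701
grasp_force: 0.0
```

Request:
play_rows(rows=[{"dp":[0,0,0.4],"turn":[0,0,0.872],"fingers":0.3},{"dp":[0,0,0.4],"turn":[0,0,0.872],"fingers":0.3},{"dp":[0,0,0.4],"turn":[0,0,0.872],"fingers":0.3},{"dp":[0,0,0.3],"turn":[0,0,0.872],"fingers":0.3},{"dp":[0,0,0],"turn":[0,0,0.872],"fingers":0.3}])

```text
clock: 11.07
eef_pos: [498.0, 136.6, 164.7]
tcp_rot: [-3.14, 0.004, 0.551]
contact_force: [0.3, -0.1, -0.9]
opening: 0.697
grasp_force: 0.0
```

```bash
python3 - <<'E'
from h import *
print(r.sense()['eef_pos'],r.sense()['tcp_rot'])
w=snap('wrist','w3.png'); hsv=cv2.cvtColor(w['pixels'],cv2.COLOR_RGB2HSV)
m=cv2.inRange(hsv,(23,120,80),(35,255,255)); n,_,st,ce=cv2.connectedComponentsWithStats(m)
for s,c in zip(st[1:],ce[1:]):
    if s[4]>40: print(s,c,ray(w,*c,40))
E
```

```text
[497.95824219 136.61590166 164.65146155] [-3.1403744   0.00393694  0.5505638 ]
```

View pics/w3.png

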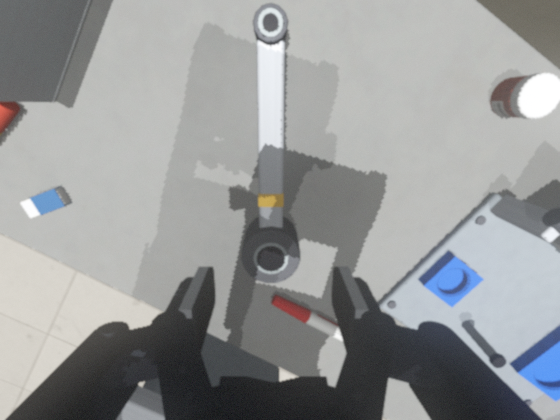

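The band is at (271,201), the hub centre at (270,258) and the eye at (270,21), so the lever is nearly aligned with the tool.

```bash
python3 - <<'E'
from h import *
w=r.grab_frame('wrist')
b=ray(w,271,201,40);h=ray(w,270.5,258.5,50);e=ray(w,269.5,21.5,50)
u=(e-h)/np.linalg.norm(e-h); print(b,h,e,np.linalg.norm(e-h),np.arctan2(u[1],u[0]),'bal',h+53*u, np.dot(b-h,u))
s=ray(w,453,279,24); print('eye seat',s)
S=r.sense();R=Ro.from_euler('xyz',S['tcp_rot']).as_matrix()
print(R.T@(h+53*u-S['eef_pos'])/40,S['eef_pos'])
E
```

```text
[498.44908928 140.75862321  40.        ] [452.95436147 113.81260248  50.        ] [617.11349684 213.42599676  50.        ] 192.01835862051303 0.5454117652322221 bal [498.26479031 141.30742086  50.        ] 52.87285987560575
eye seat [519.94640306 -69.22439022  24.        ]
[ 0.04260056 -0.10349449  2.91337954] [499.1596389  136.93193102 166.53559263]
```

Request:
play_rows(rows=[{"dp":[0.04,-0.045,0.5],"turn":[0,0,0],"fingers":0.3},{"dp":[0,0,0.5],"turn":[0,0,0],"fingers":0.3},{"dp":[0,0,0.5],"turn":[0,0,0],"fingers":0.3},{"dp":[0,0,0.5],"turn":[0,0,0],"fingers":0.3},{"dp":[0,0,0.4],"turn":[0,0,0],"fingers":0.3}])

```text
clock: 11.58
eef_pos: [500.1, 139.4, 70.5]
tcp_rot: [3.142, -0.0, 0.559]
contact_force: [0.4, -0.2, 0.0]
opening: 0.699
grasp_force: 0.0
```

```bash
python3 - <<'E'
from h import *
S=r.sense();print(S['eef_pos'],S['tcp_rot'])
w=snap('wrist','w4.png'); print(proj(w,S['eef_pos']))
E
```

```text
[500.14857496 139.4466222   70.49389853] [ 3.14151027e+00 -3.43906061e-04  5.58789510e-01]
[275.95511706 274.64962145]
```

View pics/w4.png

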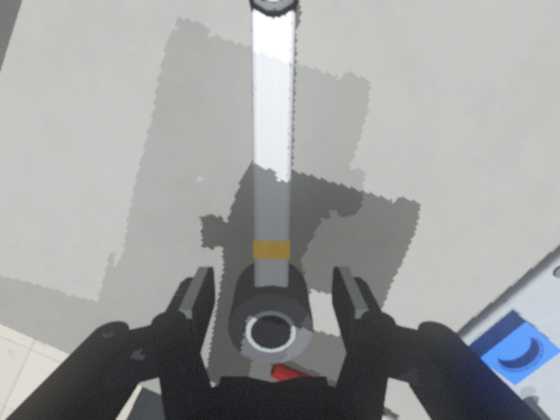

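The band is at (272,249), and the bar is centred between the fingertips at (208,280) and (340,280).

```bash
python3 - <<'E'
from h import *
w=r.grab_frame('wrist');S=r.sense();R=Ro.from_euler('xyz',S['tcp_rot']).as_matrix()
b=ray(w,272,249.5,40);print(b,R.T@(b-S['eef_pos']))
E
```

```text
[498.18057918 141.33871979  40.        ] [ 0.87650178 -2.19373414 29.53718215]
```

Request:
play_rows(rows=[{"dp":[0.02,-0.03,0.4],"turn":[0,0,0],"fingers":0.3},{"dp":[0,0,0.4],"turn":[0,0,0],"fingers":0.3},{"dp":[0,0,0.35],"turn":[0,0,0],"fingers":0.3},{"dp":[0,0,0.25],"turn":[0,0,0],"fingers":0.3},{"dp":[0,0,0.12],"turn":[0,0,0],"fingers":0.4}])

```text
clock: 12.1
eef_pos: [500.3, 140.9, 10.3]
tcp_rot: [-3.142, -0.0, 0.556]
contact_force: [-0.3, 0.3, 0.5]
opening: 0.597
grasp_force: 0.0
```

Request:
play_rows(rows=[{"dp":[0,0,0],"turn":[0,0,0],"fingers":0.55},{"dp":[0,0,0],"turn":[0,0,0],"fingers":0.65},{"dp":[0,0,0],"turn":[0,0,0],"fingers":0.75},{"dp":[0,0,0],"turn":[0,0,0],"fingers":1},{"dp":[0,0,0],"turn":[0,0,0],"fingers":1}], force=30)

```text
clock: 12.52
eef_pos: [500.7, 141.1, 11.4]
tcp_rot: [3.141, -0.001, 0.555]
contact_force: [-0.8, -0.4, 7.4]
opening: 0.255
grasp_force: 30.3
```

Request:
play_rows(rows=[{"dp":[0,0,0],"turn":[0,0,0],"fingers":1},{"dp":[0,0,0],"turn":[0,0,0],"fingers":1},{"dp":[0,0,0],"turn":[0,0,0],"fingers":1}], force=80)

```text
clock: 12.77
eef_pos: [500.8, 141.1, 11.5]
tcp_rot: [3.141, -0.001, 0.555]
contact_force: [-2.1, 0.2, 9.4]
opening: 0.248
grasp_force: 78.3
```

Request:
play_rows(rows=[{"dp":[0,0,-0.1],"turn":[0,0,0],"fingers":1},{"dp":[0,0,-0.2],"turn":[0,0,0],"fingers":1},{"dp":[0,0,-0.3],"turn":[0,0,0],"fingers":1},{"dp":[0,0,-0.4],"turn":[0,0,0],"fingers":1},{"dp":[0,0,-0.5],"turn":[0,0,0],"fingers":1}])

```text
clock: 13.18
eef_pos: [498.9, 140.5, 70.5]
tcp_rot: [-3.141, 0.002, 0.555]
contact_force: [0.1, 0.3, -5.2]
opening: 0.243
grasp_force: 78.7
```

Request:
play_rows(rows=[{"dp":[0,0,-0.5],"turn":[0,0,0],"fingers":1},{"dp":[0,0,-0.5],"turn":[0,0,0],"fingers":1},{"dp":[0,0,-0.5],"turn":[0,0,0],"fingers":1},{"dp":[0,0,-0.3],"turn":[0,0,0],"fingers":1},{"dp":[0,0,-0.2],"turn":[0,0,0],"fingers":1}])

```text
clock: 13.6
eef_pos: [500.4, 140.9, 152.4]
tcp_rot: [3.141, -0.002, 0.555]
contact_force: [0.1, 0.1, -5.9]
opening: 0.245
grasp_force: 78.8
```

Request:
play_rows(rows=[{"dp":[0,0,0],"turn":[0,0,0],"fingers":1},{"dp":[0,0,0],"turn":[0,0,0],"fingers":1},{"dp":[0,0,0],"turn":[0,0,0],"fingers":1}])

```text
clock: 13.85
eef_pos: [499.4, 140.6, 149.6]
tcp_rot: [-3.141, 0.002, 0.555]
contact_force: [-0.0, 0.7, -5.3]
opening: 0.245
grasp_force: 78.8
```

```bash
python3 - <<'E'
from h import *
S=r.sense();print(S['eef_pos'],S['tcp_rot'],S['contact_force'],S['wrist_torque'],S['qpos'])
a=snap('top','top2.png');w=snap('wrist','w5.png'); b=snap('scene','scene2.png')
hsv=cv2.cvtColor(a['pixels'],cv2.COLOR_RGB2HSV);m=cv2.inRange(hsv,(100,120,60),(125,255,255))
n,l,st,ce=cv2.connectedComponentsWithStats(m)
for i in range(1,n):
    if st[i][4]>60 and 280<ce[i][0]<400:
        ys,xs=np.nonzero(l==i);rc=cv2.minAreaRect(np.c_[xs,ys].astype(np.float32)); print(st[i],rc,ray(a,*rc[0],24))
x=np.hstack([a['pixels'][130:270,190:400],]); x=cv2.resize(x,(630,420),interpolation=cv2.INTER_CUBIC)
cv2.imwrite('pics/top2c.png',x[:,:,::-1])
E
```

```text
[499.36991919 140.64882601 149.58492958] [-3.14112215e+00  1.57420823e-03  5.55118393e-01] [-0.04521973  0.66539334 -5.30653411] [ 0.06228096  0.01207581 -0.03796736] [2.71641634e-01 2.88825514e-01 1.93356308e+00 1.43576582e-05
 9.20847034e-01 1.28731124e+00]
[301 194  15  15 209] ((308.0, 201.0), (14.0, 14.0), 90.0) [520.22305973 -72.6586486   24.        ]
[358 194  27  27 628] ((371.27410888671875, 206.6624298095703), (25.15020751953125, 25.078960418701172), 4.085616588592529) [ 500.33128388 -260.72466009   24.        ]
```

View pics/top2c.png

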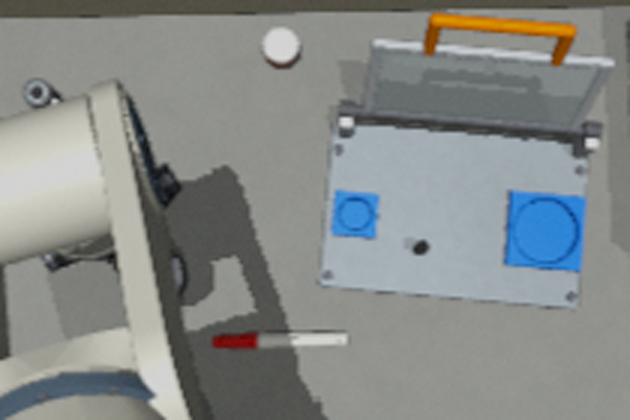

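The top crop shows the cover open and both seats clear. They measure hub (500,-261) and eye (520,-73), 189 mm apart against 190 expected. I'll carry the lever to y≈0, rotate it there, then go over the seats.

Request:
play_rows(rows=[{"dp":[-0.1,0.16,0],"turn":[0,0,0],"fingers":1},{"dp":[-0.2,0.32,0],"turn":[0,0,0],"fingers":1},{"dp":[-0.2,0.32,0],"turn":[0,0,0],"fingers":1},{"dp":[-0.2,0.32,0],"turn":[0,0,0],"fingers":1},{"dp":[-0.2,0.32,0],"turn":[0,0,0],"fingers":1}])

```text
clock: 14.42
eef_pos: [499.6, 71.8, 150.1]
tcp_rot: [-3.141, 0.001, 0.555]
contact_force: [-0.1, 0.3, -5.4]
opening: 0.245
grasp_force: 78.9
```

Request:
play_rows(rows=[{"dp":[-0.2,0.32,0],"turn":[0,0,0],"fingers":1},{"dp":[-0.2,0.32,0],"turn":[0,0,0],"fingers":1},{"dp":[-0.2,0.32,0],"turn":[0,0,0],"fingers":1},{"dp":[-0.2,0.32,0],"turn":[0,0,0],"fingers":1},{"dp":[-0.15,0.27,0],"turn":[0,0,0],"fingers":1}])

```text
clock: 14.83
eef_pos: [499.8, -1.2, 150.1]
tcp_rot: [-3.141, 0.001, 0.555]
contact_force: [-0.0, -0.1, -5.1]
opening: 0.241
grasp_force: 78.9
```

Request:
play_rows(rows=[{"dp":[0,0,0],"turn":[0,0,-0.3],"fingers":1},{"dp":[0,0,0],"turn":[0,0,-0.6],"fingers":1},{"dp":[0,0,0],"turn":[0,0,-0.6],"fingers":1},{"dp":[0,0,0],"turn":[0,0,-0.6],"fingers":1},{"dp":[0,0,0],"turn":[0,0,-0.6],"fingers":1}])

```text
clock: 15.25
eef_pos: [500.1, -0.2, 150.2]
tcp_rot: [-3.141, 0.0, 0.841]
contact_force: [-0.4, 0.6, -5.6]
opening: 0.242
grasp_force: 79.1
```

Request:
play_rows(rows=[{"dp":[0,0,0],"turn":[0,0,-0.6],"fingers":1},{"dp":[0,0,0],"turn":[0,0,-0.6],"fingers":1},{"dp":[0,0,0],"turn":[0,0,-0.6],"fingers":1},{"dp":[0,0,0],"turn":[0,0,-0.6],"fingers":1},{"dp":[0,0,0],"turn":[0,0,-0.6],"fingers":1}])

```text
clock: 15.67
eef_pos: [500.1, -0.2, 150.2]
tcp_rot: [-3.141, 0.0, 1.155]
contact_force: [-0.2, -0.0, -6.2]
opening: 0.241
grasp_force: 79.0
```

Request:
play_rows(rows=[{"dp":[0,0,0],"turn":[0,0,-0.6],"fingers":1},{"dp":[0,0,0],"turn":[0,0,-0.6],"fingers":1},{"dp":[0,0,0],"turn":[0,0,-0.6],"fingers":1},{"dp":[0,0,0],"turn":[0,0,-0.6],"fingers":1},{"dp":[0,0,0],"turn":[0,0,-0.6],"fingers":1}])

```text
clock: 16.08
eef_pos: [500.2, -0.2, 150.2]
tcp_rot: [-3.141, 0.0, 1.469]
contact_force: [0.7, -0.2, -6.1]
opening: 0.241
grasp_force: 79.0
```

Request:
play_rows(rows=[{"dp":[-0.15,0.02,0],"turn":[0,0,0],"fingers":1},{"dp":[-0.35,0.05,0],"turn":[0,0,0],"fingers":1},{"dp":[-0.35,0.05,0],"turn":[0,0,0],"fingers":1},{"dp":[-0.35,0.05,0],"turn":[0,0,0],"fingers":1},{"dp":[-0.35,0.05,0],"turn":[0,0,0],"fingers":1}])

```text
clock: 16.5
eef_pos: [502.4, -63.6, 150.3]
tcp_rot: [-3.141, 0.0, 1.464]
contact_force: [0.3, 0.2, -5.2]
opening: 0.241
grasp_force: 79.0
```

Request:
play_rows(rows=[{"dp":[-0.38,0.05,0],"turn":[0,0,0],"fingers":1},{"dp":[-0.38,0.05,0],"turn":[0,0,0],"fingers":1},{"dp":[-0.38,0.05,0],"turn":[0,0,0],"fingers":1},{"dp":[-0.38,0.05,0],"turn":[0,0,0],"fingers":1},{"dp":[-0.38,0.05,0.1],"turn":[0,0,0],"fingers":1}])

```text
clock: 16.92
eef_pos: [504.7, -140.6, 146.8]
tcp_rot: [3.141, 0.0, 1.464]
contact_force: [0.7, -0.1, -5.3]
opening: 0.242
grasp_force: 79.0
```

Request:
play_rows(rows=[{"dp":[-0.38,0.05,0.2],"turn":[0,0,0],"fingers":1},{"dp":[-0.38,0.05,0.3],"turn":[0,0,0],"fingers":1},{"dp":[-0.38,0.05,0.3],"turn":[0,0,0],"fingers":1},{"dp":[-0.3,0.04,0.3],"turn":[0,0,0],"fingers":1},{"dp":[-0.2,0.03,0.16],"turn":[0,0,0],"fingers":1}])

```text
clock: 17.33
eef_pos: [505.7, -206.5, 94.5]
tcp_rot: [-3.14, -0.0, 1.464]
contact_force: [0.9, -0.1, -5.1]
opening: 0.247
grasp_force: 78.9
```

Request:
play_rows(rows=[{"dp":[0,0,0],"turn":[0,0,0],"fingers":1},{"dp":[0,0,0],"turn":[0,0,0],"fingers":1}])

```text
clock: 17.5
eef_pos: [506.1, -205.3, 95.7]
tcp_rot: [-3.14, -0.001, 1.465]
contact_force: [-0.5, 0.8, -4.9]
opening: 0.248
grasp_force: 78.9
```

```bash
python3 - <<'E'
from h import *
S=r.sense();print(S['eef_pos'],S['tcp_rot'],S['wrist_torque'])
w=snap('wrist','w6.png');b=snap('scene','s6.png');a=snap('top','t6.png')
x=cv2.resize(b['pixels'][100:280,230:430],(800,720)[:2] if 0 else (660,594),interpolation=cv2.INTER_CUBIC);cv2.imwrite('pics/s6c.png',x[:,:,::-1])
E
```

```text
[ 506.11239297 -205.28386324   95.69802628] [-3.14048090e+00 -5.18584324e-04  1.46460062e+00] [0.01975936 0.00081326 0.00815729]
```

View pics/w6.png

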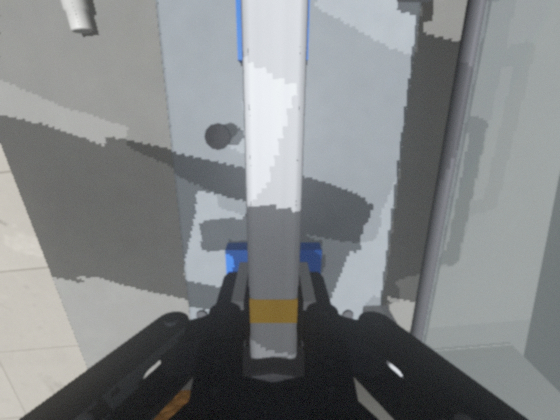

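View pics/s6c.png

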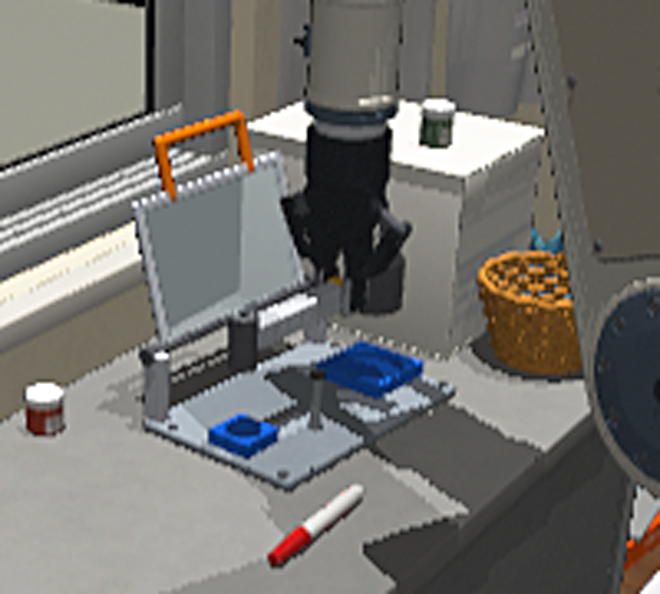

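The wrist view shows the near edge of the large seat block at row 243 (cols 227 to 322), the eye seat block with cols 238 to 308 near the top, and the band at (274,310). In the scene crop the cover is open, the eye top is at about (243,315) and the hub bottom at about (383,310). I'll check alignment and level numerically.

```bash
python3 - <<'E'
from h import *
w=r.grab_frame('wrist');b=r.grab_frame('scene');a=r.grab_frame('top');S=r.sense();T=S['eef_pos']
fy=np.array([.1056,.9944,0]);fx=np.array([.9944,-.1056,0])
u=T[2]-11.4; bal=np.array([T[0],T[1],0])
print('underside',u,'band ray',ray(w,274,310.5,u+40),'tcp',T)
L=ray(w,227,243,24);Rr=ray(w,322,243,24); print('large block',np.linalg.norm(Rr-L),(L+Rr)/2-37*fy)
L=ray(w,239,40,24);Rr=ray(w,308,40,24); print('eye block sides',L,Rr,np.linalg.norm(Rr-L),'mid',(L+Rr)/2)
hs=(bal-53*fy);es=bal+137*fy; print('lever hub',hs,'eye',es)
for n,p,z in(('eyetop',es,u+50),('eyebot',es,u),('hubbot',hs,u),('hubtop',hs,u+50)):
    q=proj(b,[p[0],p[1],z]); print(n,q,(q-[230,100])*3.3)
# lever edges in wrist for apparent width near/far -> level
px=w['pixels'].astype(int)
for d in(a,):
    q=[proj(d,[*es[:2],u+50]),proj(d,[500.3,-260.7,24])]; print('top pred eye',q[0])
c=cv2.resize(np.hstack([a['pixels'][150:250,290:400]]),(660,600),interpolation=cv2.INTER_CUBIC);cv2.imwrite('pics/t6c.png',c[:,:,::-1])
E
```

```text
underside 85.23999087945528 band ray [ 505.42567242 -203.97502744  125.23999088] tcp [ 506.83406528 -204.71510965   96.63999088]
large block 72.32776493819978 [ 500.72231672 -254.61404456   24.        ]
eye block sides [496.90222701 -79.34209635  24.        ] [539.20428508 -83.76922615  24.        ] 42.533088236353144 mid [518.05325604 -81.55566125  24.        ]
lever hub [ 501.23726528 -257.41830965    0.        ] eye [521.30126528 -68.48230965   0.        ]
eyetop [303.12305231 194.9895439 ] [241.30607264 313.46549488]
eyebot [302.60187903 210.96125236] [239.58620081 366.17213279]
hubbot [341.66983016 191.99796047] [368.51043952 303.59326956]
hubtop [342.71005577 177.07513026] [371.94318405 254.34792985]
top pred eye [308.25468895 196.80609957]
```

```bash
python3 - <<'E'
from h import *
a=r.grab_frame('top');b=r.grab_frame('scene')
g=cv2.cvtColor(a['pixels'],cv2.COLOR_RGB2HSV)
print('V\n',g[184:212,296:322,2]); 
i=cv2.imread('pics/scene2.png'); h=cv2.cvtColor(i,cv2.COLOR_BGR2HSV); m=cv2.inRange(h,(100,120,40),(125,255,255))
n,l,st,ce=cv2.connectedComponentsWithStats(m)
fy=np.array([.1056,.9944,0]);fx=np.array([.9944,-.1056,0])
for k in range(1,n):
    if st[k][4]>40 and 280<ce[k][0]<370 and 190<ce[k][1]<250:
        ys,xs=np.nonzero(l==k); ex=[(xs.min(),ys[xs==xs.min()].min()),(xs.max(),ys[xs==xs.max()].min()),(xs[ys==ys.min()].mean(),ys.min())]
        print(st[k],ex)
for n,c,s in(('hub',np.array([500.3,-260.7,24]),37),('eye',np.array([520.2,-72.7,24]),22)):
    for sx in(-1,1):
        for sy in(-1,1): print(n,sx,sy,np.round(proj(b,c+s*(sx*fx+sy*fy)),1), np.round(proj(b,c+[0,4,0]+s*(sx*fx+sy*fy)),1))
E
```

```text
V
 [[148 148 147 133 157 183 182 182 183 181 180 180 179 172 160 157 160 159
  160 159 160 158 157 157 155 156]
 [147 149 147 135 161 186 183 180 180 182 180 181 182 171 158 157 157 156
  159 158 159 159 158 158 157 156]
 [149 149 148 146 168 184 184 182 183 180 181 181 174 160 158 159 159 157
  159 157 159 159 160 157 158 157]
 [148 149 146 151 171 183 183 181 181 180 181 180 173 159 159 159 161 160
  158 157 159 159 160 158 160 159]
 [146 148 149 157 174 181 182 180 179 181 181 173 162 160 158 159 159 161
  157 158 159 159 160 160 159 158]
 [147 149 140 155 180 181 181 181 181 180 173 160 156 158 158 159 158 160
  160 161 157 159 160 159 160 159]
 [148 148 137 152 179 183 183 182 182 182 171 157 158 159 160 160 160 160
  158 159 160 159 160 159 158 160]
 [149 150 142 155 180 174 174 183 183 173 162 158 160 159 160 160 159 158
  159 158 159 158 158 159 158 159]
 [149 149 136 154 174 162 161 162 174 172 144 131 135 124 136 153 160 159
  159 158 159 159 157 158 158 159]
 [149 151 134 142 160 168 184 184 181 168 128 136 147 139 121 125 134 135
  138 147 157 156 158 159 158 159]
 [151 1
[... 1797 characters left out ...]
7 155 153 152
  158 158 159 158 158 158 160 159]
 [129 137 152 162 158 159 159 159 162 160 162 161 161 161 160 161 160 159
  159 156 159 159 159 158 161 158]]
[326 203  32  18 345] [(np.int64(326), np.int64(210)), (np.int64(357), np.int64(209)), (np.float64(339.5), np.int64(203))]
[293 225  21  14 182] [(np.int64(293), np.int64(230)), (np.int64(313), np.int64(229)), (np.float64(302.0), np.int64(225))]
hub -1 -1 [357.5 209.2] [356.9 209.7]
hub -1 1 [343.9 216.7] [343.2 217.1]
hub 1 -1 [338.7 202.6] [338.1 203. ]
hub 1 1 [324.9 209.6] [324.2 210.1]
eye -1 -1 [313.7 229.3] [312.9 229.8]
eye -1 1 [304.1 234.4] [303.3 235. ]
eye 1 -1 [302.2 224.6] [301.4 225.1]
eye 1 1 [292.5 229.6] [291.7 230.1]
```

The scene and top cameras agree on the seats, and the eye in the top view sits where the TCP predicts. I'll shift about 2.5 mm along -y and settle.

Request:
play_rows(rows=[{"dp":[-0.06,0,0],"turn":[0,0,0],"fingers":1},{"dp":[0,0,0],"turn":[0,0,0],"fingers":1},{"dp":[0,0,0],"turn":[0,0,0],"fingers":1},{"dp":[0,0,0],"turn":[0,0,0],"fingers":1},{"dp":[0,0,0],"turn":[0,0,0],"fingers":1}])

```text
clock: 18.32
eef_pos: [506.2, -207.6, 96.1]
tcp_rot: [-3.142, -0.0, 1.466]
contact_force: [-0.3, -0.4, -5.8]
opening: 0.245
grasp_force: 78.9
```

Request:
play_rows(rows=[{"dp":[0,0,0],"turn":[0,0,0],"fingers":1},{"dp":[0,0,0],"turn":[0,0,0],"fingers":1},{"dp":[0,0,0],"turn":[0,0,0],"fingers":1},{"dp":[0,0,0],"turn":[0,0,0],"fingers":1},{"dp":[0,0,0],"turn":[0,0,0],"fingers":1}])

```text
clock: 18.73
eef_pos: [506.2, -207.5, 96.1]
tcp_rot: [-3.142, -0.0, 1.466]
contact_force: [0.2, 0.3, -5.7]
opening: 0.242
grasp_force: 78.9
```

```bash
python3 - <<'E'
from h import *
S=r.sense();print(S['eef_pos'],S['tcp_rot'],S['qvel'],S['grasp_force'])
b=r.grab_frame('scene');m=cv2.inRange(cv2.cvtColor(b['pixels'],cv2.COLOR_RGB2HSV),(6,150,120),(22,255,255))[120:175,260:320];print('orange bar px',(m>0).sum(),np.argwhere(m).mean(0)+[120,260])
print(r.sign_off())
E
```

```text
[ 506.23199279 -207.52477394   96.08413172] [-3.14158139e+00 -1.38962404e-05  1.46614632e+00] [-0.00191058  0.00013172 -0.00047212 -0.00013143  0.00045817 -0.00152116] 78.86925101280212
orange bar px 178 [142.85393258 290.52808989]
the job is handed in; nothing more can be done
None
```

The job is handed in: the cover is open on its stop and the lever is held level and still about 6 cm above the seats, hub over the large one and eye over the small one; I viewed 11 pictures, one over the limit of 10.

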